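# Set the bench timer for the settling test

### The arm

A 6-joint arm with a two-finger parallel gripper is mounted at the origin on the work surface. World frame = base frame: x ahead of the robot, y to its left, z up, the work surface at z = 0. Lengths are in m, angles in degrees, forces in N, time in s.
With the tool pointing down it reaches from about 0.4 to 0.825 m from the base axis. Payload 7 kg.
Tool frame: the origin (TCP) lies at the very end of the fingers, on their centre line; the grasp point (between the pads) lies 19 mm behind it; z points along the fingers, y is the direction in which the jaws open and shut (so a half turn about z gives the same grasp; the last joint's range is limited). The gripper opens to 88 mm and grips with 3 to 60 N. Pads are 19 mm wide; open, the fingers measure 130 mm over their backs; the gripper's body (78 mm by 193 mm) begins 47 mm behind the grasp point.
Start: joints at [-49.67, 20.546, 0.682, 0, -70.136, -16.507], TCP at [0.273, -0.617, 0.227] pointing down, gripper open.
Joint ranges: [-176.03, 176.03], [-82.01, 121.73], [-58.28, 71.71], [-173.87, 95.51], [-174.79, -0.11], [-173.66, 173.66]. Speed limits (degrees/s): [136.94, 136.94, 172.46, 180, 180, 180].

### API

Orientations are given as [roll, pitch, yaw] about the fixed x, y, z axes, in that order (R = Rz(yaw) Ry(pitch) Rx(roll)).
In Python, from plant import ctrl gives the robot as it stands.
- The arm moves only by the tool move_arm, never from a script. Its argument "increments" is a list of rows, each a list of 2 entries, a list of its own where there are three numbers: the shift along the world's x, y, z in mm, then the turn about the world's z in rad. A call has exactly 8 rows; each row shifts and turns the pose as measured when the row begins; what a row does not reach is not made up. A row lasts 1/10 s, in which the tool goes at most 50 mm and 8.59 degrees, less where a joint would pass 70% of its speed; a pose out of reach is approached as far as the arm can. A call with a gripper value outside its range is refused whole. "jaw" is the gripper command: -1 is shut, 1 is fully open, values between are in proportion, set as the call begins (left out, the last holds). The fingers move at their own pace and stop on an object; the grip force is fixed at half the most. Time passes only in rows, so rows that do not move let the fingers close, or fill a call up. It gives the time, the measured TCP pose, the force and the opening at its end, in the units of the state.
- ctrl.get_obs(): the state, without advancing time (a new reading comes with each control period).
- ctrl.snapshot(name): name is "side" or "top"; returns a dict with "color" (480x640x3 uint8, red, green, blue), "fx", "fy", "cx", "cy" (pixels), "R" (3x3) and "t" (3): a world point X has camera coordinates R X + t. Camera axes: x right, y down, z forward; pixel columns grow to the right and rows downward; lengths in m; the calibration is good to about 2 mm. A picture is of the moment at which its call begins. There is no depth.
- ctrl.close_job(): hands the job in, once; it reports no verdict.
The state is a dict: "clock": time; "joint_pos": joint angles; "qvel": joint speeds; "tau": joint torques, N m; "tool_pos": TCP position; "orientation": TCP orientation; "force": force on the tool from outside, world axes, zero at the start; "moment": the same for the moment, N m; "opening": finger opening in m.
Only numpy, scipy, OpenCV 4.12 (cv2) and the standard library are available. Lean on these libraries where they do the work, as an engineer would, in place of code of your own. Each camera call takes 0.05 s, during which the arm holds its last target.

### The job

Set the clockwork bell timer on the lab bench to 45 minutes for the settling test: first wind its dial up past the red top mark so that the bell is charged, then turn it back down to 45 minutes and let go. The timer stands loose on rubber feet, so press down on it as you twist, firmly enough that the housing does not turn or skid along with the dial (a centimetre or so of shift is all right) but without leaning hard on it (stay below 25 N). Leave the glassware, bottle and tub around it alone.

Things in the scene. Friction and masses are not known exactly. Their poses are not given: they have to be found in the camera images.
- timer: Round white clockwork timer: housing 88 mm across, 30 mm high, loose on four rubber feet 30 mm from its axis, 0.32 kg with dial. Origin: centre of the underside; z up, -x to the index mark. Unpressed it turns along with the dial. Feet on bench: friction 0.45 to 0.75, so winding needs a downward press on the dial of about 10 N, up to 14 N when slippery; above 25 N spoils it.
- dial (a joint): Dial angle relative to the housing, rad: 0 = green zero mark at the index, growing clockwise from above (winding). 0.10472 per minute: 45 min = 4.712, red top mark (55) = 5.760, hard stop at 6.126. Starts at 30 to 43 min; stays where left. Winding takes 0.16 N m, rising to 0.19 past the top (mainspring); turning back about 0.05. The arm is stiff: tenths of a mm make newtons, so press by force.
- dial_grip (a point): Centre of the black pinch bar on the dial, on the dial's axis, 51 mm above the bench. Bar 48 mm long, 14 mm wide, 28 mm tall (37 to 65 mm above the bench), a white line on top at its zero end. It stands on the flat dial disc, 68 mm across, top face 37 mm above the bench. Axes turn with the dial: x along the bar (-x towards the zero mark), y across its 14 mm, z up.
- dial_zero (a point): The wide green zero mark on the aluminium dial disc, 30 mm from the axis, 37 mm above the bench. Black ticks (long every 5 minutes) count up counter-clockwise from it, seen from above, 6 degrees a minute, to the wide red top mark at 55, the last of the scale. The minutes set are those of the tick that stands at the index.
- timer_index (a point): The black index mark on top of the housing's rim, beside the dial disc, 40 mm from the dial's axis, 30 mm above the bench; the dial is read here. Its axes are the housing's.
- table: The beech-coloured bench top, at height 0, the robot stands on it.
- flask: Clear glass conical flask, 66 mm across, 99 mm tall, loose. Origin at the centre of its underside. Not to be moved.
- tub: Yellow open square tub, 85 x 85 mm, 90 mm tall, loose. Origin at the centre of its underside. Not to be moved.
- bottle: White plastic bottle with blue cap, 68 mm across, 170 mm tall, loose. Origin at the centre of its underside. Not to be moved.
- jug: Clear plastic measuring jug with a handle, 84 mm across, 110 mm tall, loose, standing in the grey tray. Origin at the centre of its underside. Not to be moved.

How it is judged:
By the outcome, as a careful person would: the job done as asked, in the order asked, and still so for the second after the job is handed in, with the robot touching nothing.
It also fails if it takes over 64 s, if anything falls off the work surface, if the arm or the gripper's body presses on something with over 40 N, if the wrist force passes 120 N, or if a joint passes its speed limit or range.

## Working session

There is one attempt and no reset: what is moved stays moved. The work goes in short steps, Python scripts to look and compute and a tool call to move; the robot and the scene stay as the last step left them, time stands still between calls to the robot, and variables do not carry over. Pictures are saved under pics/ and viewed, and the job is handed in when it is done.

Besides the shell and the picture viewer there is one more tool, called after "Request:" as a command line: name --argument value ..., lists and objects as JSON in quotes. move_arm: Moves the arm, as the interface text tells. Its arguments: {"type":"object","properties":{"increments":{"type":"array","items":{"type":"array"}},"jaw":{"type":"number"}},"required":["increments"]}

```bash
mkdir -p pics; ls
cat > h.py <<'E'
import numpy as np,cv2
from plant import ctrl
def snap(n,f):
    s=ctrl.snapshot(n); cv2.imwrite('pics/'+f+'.png',s['color'][:,:,::-1]); 
    np.savez('pics/'+f+'.npz',**{k:np.array(v) for k,v in s.items()})
    return s
def ray(s,u,v,z):
    R=np.array(s['R']);t=np.array(s['t'])
    d=R.T@np.array([(u-s['cx'])/s['fx'],(v-s['cy'])/s['fy'],1]); c=-R.T@t
    return c+d*(z-c[2])/d[2]
def proj(s,X):
    p=np.array(s['R'])@np.array(X)+np.array(s['t']); return [s['fx']*p[0]/p[2]+s['cx'],s['fy']*p[1]/p[2]+s['cy']]
E
python3 - <<'E'
from h import *
for n in('top','side'):
    s=snap(n,n+'0'); print(n,s['fx'],s['cx'],s['cy'],(-np.array(s['R']).T@s['t']).round(3),np.array(s['R']).round(2).tolist())
print(ctrl.get_obs())
E
```

```text
pics
top 472.5512451403293 317.22797102740225 243.63502570679165 [0.473 0.075 1.259] [[0.01, -1.0, -0.02], [-1.0, -0.01, -0.1], [0.1, 0.02, -0.99]]
side 572.5731508997045 333.3715206188653 238.77575720084263 [0.183 0.948 0.8  ] [[-0.89, -0.46, 0.01], [-0.29, 0.54, -0.79], [0.36, -0.7, -0.61]]
{'clock': 0.1, 'joint_pos': array([-4.96709559e+01,  2.05853177e+01,  6.38856215e-01, -1.75165615e-02,
       -7.01372628e+01, -1.65086092e+01]), 'qvel': array([-0.03439804, -0.14970791,  0.17216013,  0.07155466,  0.03476958,
        0.07075133]), 'tau': array([-1.92548709e-03, -5.84164059e+01,  2.93750435e+01,  7.01545626e+00,
        1.01761168e-02, -6.42969667e-05]), 'tool_pos': array([ 0.27242123, -0.61709459,  0.22573854]), 'orientation': array([ 1.79915047e+02, -8.00424883e-03, -1.56185523e+02]), 'force': array([-0.65655297, -0.34748017,  0.08114796]), 'moment': array([-0.03782226,  0.08081177,  0.02358252]), 'opening': 0.08794426802230376}
```

View pics/top0.png

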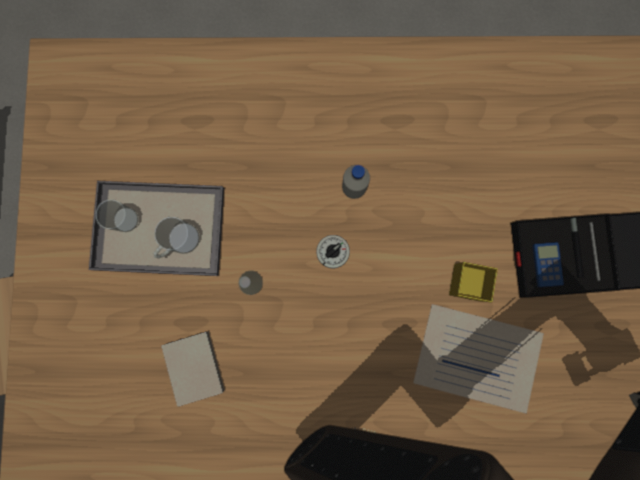

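View pics/side0.png

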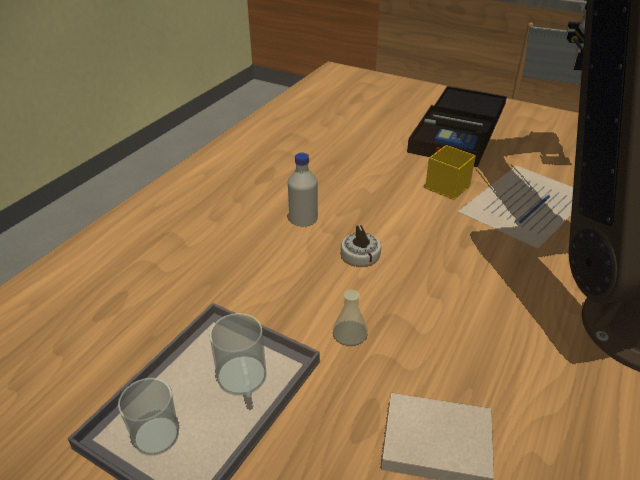

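Top view: timer at about (333,251), flask at (250,283), bottle at (356,180) and tub at (473,281). In the side view the timer is at (361,248). I'll zoom in on the timer.

Run:
```python
import cv2,numpy as np
a=cv2.imread('pics/top0.png')[226:276,308:358]; b=cv2.imread('pics/side0.png')[218:273,333:388]
a=cv2.resize(a,(400,400),interpolation=cv2.INTER_CUBIC);b=cv2.resize(b,(400,400),interpolation=cv2.INTER_CUBIC)
cv2.imwrite('pics/zoom0.png',np.hstack([a,b]))
```

```text
(no output)
```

View pics/zoom0.png

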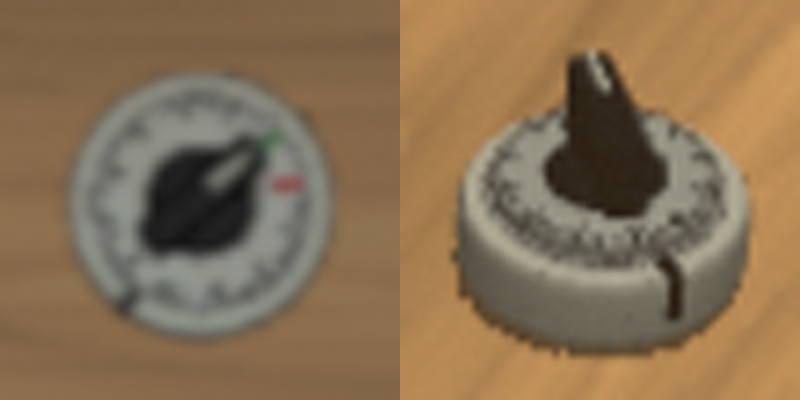

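```bash
cat >> h.py <<'E'
def blob(s,win,kind):
    u0,v0,u1,v1=win; im=np.array(s['color'])[v0:v1,u0:u1].astype(float)
    r,g,b=im[...,0],im[...,1],im[...,2]
    if kind=='g': w=np.clip(g-np.maximum(r,b)-6,0,None)
    if kind=='r': w=np.clip(r-np.maximum(g,b)*1.0-25,0,None)
    vv,uu=np.mgrid[v0:v1,u0:u1]
    return (uu*w).sum()/w.sum(),(vv*w).sum()/w.sum(),w.sum()
E
python3 - <<'E'
from h import *
T=dict(np.load('pics/top0.npz'));S=dict(np.load('pics/side0.npz'))
zt=lambda x,y:(308+(x+.5)/8-.5,226+(y+.5)/8-.5)
zs=lambda x,y:(333+(x-400+.5)*55/400-.5,218+(y+.5)*55/400-.5)
g=blob(T,(336,238,348,248),'g');r=blob(T,(340,244,347,252),'r');print(g,r)
print('green',zt(272,138),'red',zt(288,184))
# housing contour: white-ish (low saturation)
im=T['color'][216:286,298:368]; hsv=cv2.cvtColor(im,cv2.COLOR_RGB2HSV)
m=((hsv[...,1]<60)).astype(np.uint8)
c=max(cv2.findContours(m,0,2)[0],key=cv2.contourArea);e=cv2.fitEllipse(c);print('ell',e)
cu,cv=e[0][0]+298,e[0][1]+216
C=ray(T,cu,cv,.03);print('centre top z.03',C, 'diam',e[1][0]/T['fx']*(1.259-.03),e[1][1]/T['fx']*1.23)
im=S['color'][205:285,320:400]; hsv=cv2.cvtColor(im,cv2.COLOR_RGB2HSV)
G=ray(T,g[0],g[1],.037);Rr=ray(T,r[0],r[1],.037);I=ray(T,*zt(127,302),.03)
az=lambda P:np.degrees(np.arctan2(*(P-C)[1::-1]))
for n,P in(('G',G),('R',Rr),('I',I)): print(n,P,np.linalg.norm((P-C)[:2]),az(P))
# side index top & dial: 
print('side idx',ray(S,*zs(662,260),.03))
print('minutes',((az(I)-az(G))%360)/6)
# two view triangulation: white line outer end, index
def tri(a,b):
    A=[];
    ps=[]
    for s,p in((T,a),(S,b)):
        P0=ray(s,*p,0);P1=ray(s,*p,.1);ps.append((P0,P1-P0))
    M=sum((np.eye(3)-np.outer(d,d)/(d@d)) for _,d in ps);v=sum((np.eye(3)-np.outer(d,d)/(d@d))@p for p,d in ps)
    return np.linalg.solve(M,v)
print('line out',tri(zt(252,145),zs(590,53)),'line in',tri(zt(212,188),zs(605,90)),'index',tri(zt(127,302),zs(664,262)))
print('proj C in side',proj(S,[C[0],C[1],.037]))
for n,p in(('flask',(250,283)),('bottle',(356,183)),('tub',(473,281))):print(n,ray(T,*p,.05))
E
```

```text
(np.float64(341.34939759036143), np.float64(243.03614457831324), np.float64(83.0)) (np.float64(343.5128205128205), np.float64(248.52564102564102), np.float64(78.0))
green (341.5625, 242.8125) red (343.5625, 248.5625)
ell ((34.5931510925293, 35.140419006347656), (32.03084945678711, 32.5440559387207), 53.269134521484375)
centre top z.03 [0.57523059 0.05873925 0.03      ] diam 0.08330506878825641 0.08470867279746423
G [0.59589707 0.03618122 0.037     ] 0.030593605045836476 -47.50572458508962
R [0.58161279 0.03054172 0.037     ] 0.02891078268134502 -77.24660049766291
I [0.54330259 0.08243591 0.03      ] 0.03976089168397309 143.41755480507828
side idx [0.54619752 0.07802349 0.03      ]
minutes 31.820546565027982
line out [0.58980825 0.04239731 0.0667454 ] line in [0.57728653 0.05542467 0.065951  ] index [0.54335921 0.08250921 0.03354886]
proj C in side [np.float64(360.29822412916116), np.float64(241.73964747583167)]
flask [0.49060206 0.26984159 0.05      ]
bottle [ 0.75175349 -0.00114509  0.05      ]
tub [ 0.49958381 -0.29727559  0.05      ]
```

Two-view heights agree with the text: the bar top measures 66 mm (given 65) and the index 33 mm (given 30). The red mark sits 29.7° from green, against the expected 30°. The dial axis is at (0.575, 0.0588), the bar azimuth is about -47°, and the timer reads about 31.8 min. Now I'll approach.

Request:
move_arm --increments '[[[19,42,0],0.12],[[19,42,0],0.12],[[19,42,0],0.12],[[19,42,0],0.12],[[19,42,0],0.12],[[19,42,0],0.12],[[19,42,0],0.12],[[19,42,0],0.12]]' --jaw 1

```text
clock: 0.9
tool_pos: [0.4232, -0.2721, 0.2201]
orientation: [179.5, -0.1, -99.7]
force: [1.9, -0.9, -0.6]
opening: 0.0876
```

Request:
move_arm --increments '[[[19,42,2],0.12],[[19,42,2],0.12],[[19,42,0],0.12],[[19,42,0],0.12],[[19,42,0],0.12],[[19,42,0],0.12],[[19,42,0],0.12],[[15,33,0],0.1]]'

```text
clock: 1.7
tool_pos: [0.5731, 0.0713, 0.224]
orientation: [179.5, -0.0, -43.3]
force: [1.5, -0.7, -0.1]
opening: 0.0875
```

Request:
move_arm --increments '[[[2,-10,-10],-0.05],[[0,-2,-20],-0.01],[[0,0,-25],0],[[0,0,-25],0],[[0,0,-25],0],[[0,0,-20],0],[[0,0,-5],0],[[0,0,0],0]]'

```text
clock: 2.5
tool_pos: [0.5744, 0.0619, 0.0863]
orientation: [179.3, 0.1, -46.7]
force: [0.6, 0.9, -0.3]
opening: 0.0877
```

Run:
```python
from h import *
o=ctrl.get_obs();print(o['tool_pos'],o['orientation'],o['force'],o['joint_pos'])
s=snap('side','side1');t=snap('top','top1')
a=s['color'][170:290,290:430][:,:,::-1];a=cv2.resize(a,None,fx=4,fy=4,interpolation=cv2.INTER_CUBIC)
cv2.imwrite('pics/z1.png',a)
```

```text
[0.57438224 0.06193065 0.08628159] [ 1.79263114e+02  8.55357349e-02 -4.66894865e+01] [ 0.56305311  0.9112048  -0.3372871 ] [ 25.64266081  19.22989455 -21.58439715   0.18578967 -49.91394595
  17.54786244]
```

View pics/z1.png

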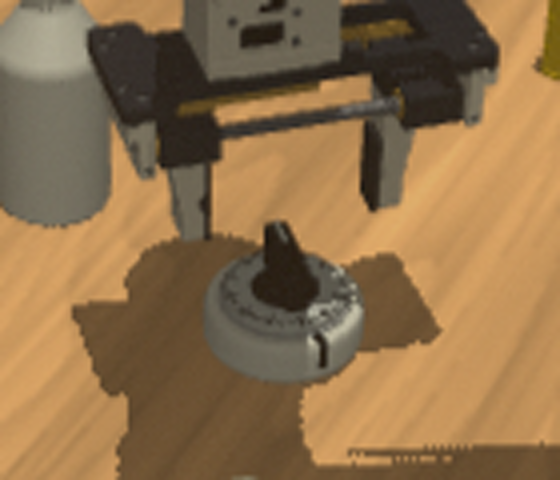

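View pics/top1.png

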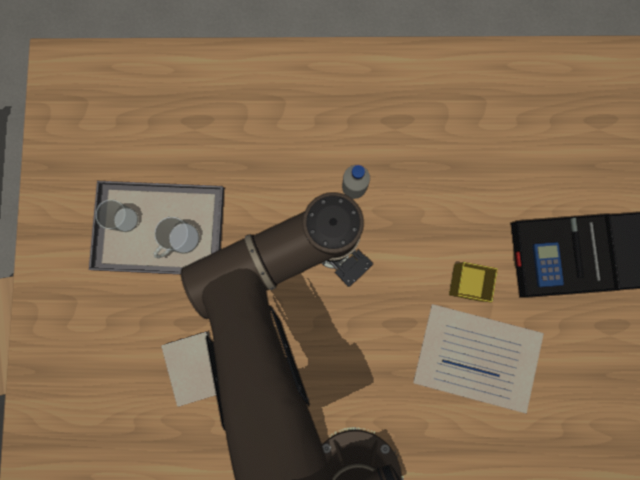

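The zoomed side view shows the jaws straddling the bar, with the timer undisturbed. I'll check how much clearance the wrist has from the bottle.

View pics/side1.png

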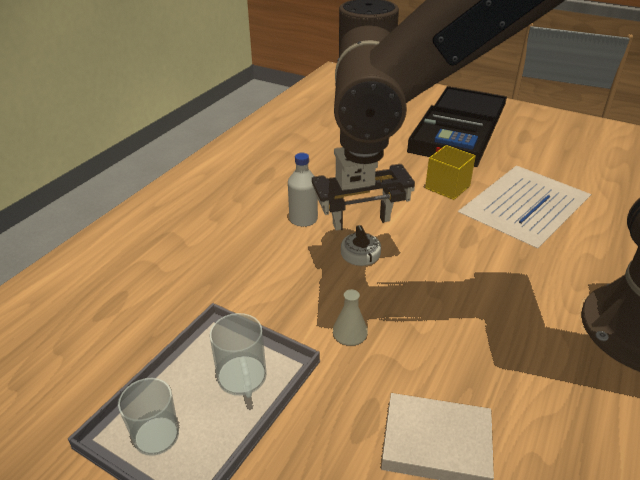

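The wrist is well above the bottle and clear of everything. I'll descend around the bar.

Request:
move_arm --increments '[[[0,-3,-6],0],[[0,-1,-8],0],[[0,0,-8],0],[[0,0,-8],0],[[0,0,-6],0],[[0,0,-4],0],[[0,0,0],0],[[0,0,0],0]]'

```text
clock: 3.4
tool_pos: [0.5767, 0.0584, 0.0467]
orientation: [179.6, -0.1, -46.7]
force: [1.0, 0.6, 0.4]
opening: 0.087
```

Request:
move_arm --increments '[[[-1.5,0,-3],0],[[-0.5,0,-2],0],[[0,0,0],0],[[0,0,0],0],[[0,0,0],0],[[0,0,0],0],[[0,0,0],0],[[0,0,0],0]]'

```text
clock: 4.2
tool_pos: [0.5752, 0.0588, 0.0424]
orientation: [179.7, -0.1, -46.7]
force: [-0.1, 0.3, -0.0]
opening: 0.0873
```

Request:
move_arm --increments '[[[0,0,0],0],[[0,0,0],0],[[0,0,0],0],[[0,0,0],0],[[0,0,0],0],[[0,0,0],0],[[0,0,0],0],[[0,0,0],0]]' --jaw -1

```text
clock: 5.0
tool_pos: [0.5752, 0.0588, 0.0424]
orientation: [179.7, -0.1, -46.7]
force: [0.1, -0.4, -0.2]
opening: 0.0297
```

Request:
move_arm --increments '[[[0,0,0],0],[[0,0,0],0],[[0,0,0],0],[[0,0,0],0],[[0,0,0],0],[[0,0,0],0],[[0,0,0],0],[[0,0,0],0]]'

```text
clock: 5.8
tool_pos: [0.575, 0.0587, 0.0423]
orientation: [179.7, -0.1, -46.7]
force: [0.1, -0.6, -0.2]
opening: 0.0138
```

Run:
```python
from h import *
o=ctrl.get_obs();print(o['tool_pos'],o['orientation'],o['force'],o['moment'],o['opening'])
```

```text
[0.57503406 0.05865852 0.04231251] [ 1.79708275e+02 -9.40767211e-02 -4.66663921e+01] [ 0.06093859 -0.6341102  -0.20022541] [-0.05648243  0.13539348 -0.03505868] 0.01378565731972399
```

The bar is gripped: the opening is 13.8 mm for a 14 mm bar. Next I'll calibrate the downward press.

Request:
move_arm --increments '[[[0,0,-0.2],0],[[0,0,-0.2],0],[[0,0,-0.2],0],[[0,0,-0.2],0],[[0,0,-0.2],0],[[0,0,-0.2],0],[[0,0,-0.2],0],[[0,0,-0.2],0]]'

```text
clock: 6.6
tool_pos: [0.575, 0.0586, 0.0422]
orientation: [179.7, -0.1, -46.6]
force: [-2.3, 0.6, 5.3]
opening: 0.0138
```

Request:
move_arm --increments '[[[0,0,-0.4],0],[[0,0,-0.4],0],[[0,0,-0.4],0],[[0,0,-0.4],0],[[0,0,-0.4],0],[[0,0,-0.4],0],[[0,0,-0.4],0],[[0,0,-0.4],0]]'

```text
clock: 7.4
tool_pos: [0.575, 0.0585, 0.0422]
orientation: [179.8, -0.2, -46.6]
force: [-3.5, 0.4, 6.9]
opening: 0.0142
```

Request:
move_arm --increments '[[[0,0,-0.6],0],[[0,0,-0.6],0],[[0,0,-0.6],0],[[0,0,-0.6],0],[[0,0,-0.6],0],[[0,0,-0.6],0],[[0,0,-0.6],0],[[0,0,-0.6],0]]'

```text
clock: 8.2
tool_pos: [0.5751, 0.0586, 0.0422]
orientation: [179.9, -0.2, -46.6]
force: [-3.0, 0.2, 9.6]
opening: 0.0136
```

Request:
move_arm --increments '[[[0.1,0,-0.9],0],[[0.1,0,-0.9],0],[[0.1,0,-0.9],0],[[0.1,0,-0.9],0],[[0,0,-0.9],-0.03],[[0,0,-0.9],-0.04],[[0,0,-0.9],-0.04],[[0,0,-0.9],-0.04]]'

```text
clock: 9.0
tool_pos: [0.575, 0.0585, 0.0422]
orientation: [179.9, -0.4, -55.2]
force: [-5.2, -0.2, 12.5]
opening: 0.0139
```

Run:
```python
from h import *
o=ctrl.get_obs();print(o['tool_pos'],o['orientation'],o['force'],o['moment'],o['opening'])
s=snap('side','side2')
a=s['color'][170:290,290:430][:,:,::-1];a=cv2.resize(a,None,fx=4,fy=4,interpolation=cv2.INTER_CUBIC)
cv2.imwrite('pics/z2.png',a)
```

```text
[0.57499247 0.05847611 0.04215057] [179.90059971  -0.35086094 -55.24024862] [-5.17204559 -0.24338332 12.5166369 ] [0.20472882 2.01986025 0.17572509] 0.013851863207919255
```

View pics/z2.png

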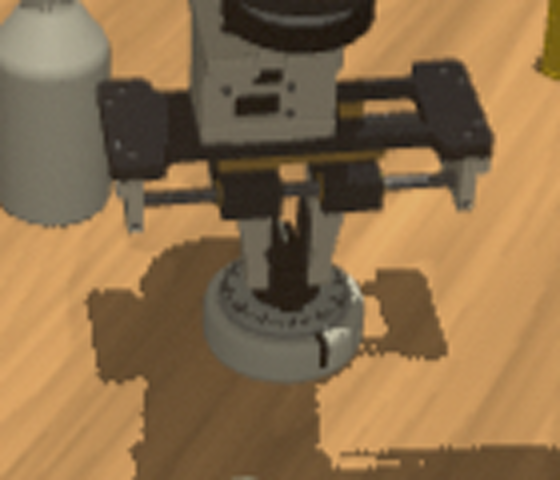

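The dial turned 8.6° and the housing's index stayed at the same pixel (322,350 in the zoom). I'll trim the sideways force and keep winding.

Request:
move_arm --increments '[[[-0.2,0,-1],-0.05],[[-0.2,0,-1],-0.05],[[-0.2,0,-1],-0.05],[[-0.2,0,-1],-0.05],[[-0.2,0,-1],-0.05],[[-0.2,0,-1],-0.05],[[-0.2,0,-1],-0.05],[[-0.2,0,-1],-0.05]]'

```text
clock: 9.85
tool_pos: [0.5746, 0.0584, 0.0421]
orientation: [-179.9, -0.5, -78.9]
force: [-3.8, -0.2, 12.0]
opening: 0.0135
```

Request:
move_arm --increments '[[[-0.2,0,-1.1],-0.08],[[-0.2,0,-1.1],-0.08],[[-0.2,0,-1.1],-0.08],[[-0.2,0,-1.1],-0.08],[[-0.2,0,-1.1],-0.08],[[-0.2,0,-1.1],-0.08],[[-0.2,0,-1.1],-0.08],[[-0.2,0,-1.1],-0.08]]'

```text
clock: 10.65
tool_pos: [0.5741, 0.0585, 0.0421]
orientation: [-179.6, -0.5, -116.7]
force: [-5.5, 0.6, 13.0]
opening: 0.0141
```

```bash
cat > look.py <<'E'
from h import *
import sys
o=ctrl.get_obs();print(o['clock'],o['tool_pos'],o['orientation'],o['force'],o['moment'],o['joint_pos'])
s=snap('side','side'+sys.argv[1])
a=s['color'][215:280,325:395][:,:,::-1];a=cv2.resize(a,None,fx=8,fy=8,interpolation=cv2.INTER_CUBIC)
cv2.imwrite('pics/z%s.png'%sys.argv[1],a)
E
python3 look.py 3
```

```text
10.65 [0.57413742 0.05845307 0.04209706] [-179.58041748   -0.52000936 -116.67488444] [-5.51678727  0.61509102 12.98301823] [0.24500763 2.10349341 0.16831002] [ 25.67383435  21.96499688 -24.98652379   0.9491984  -43.20780905
 -53.03957301]
```

View pics/z3.png

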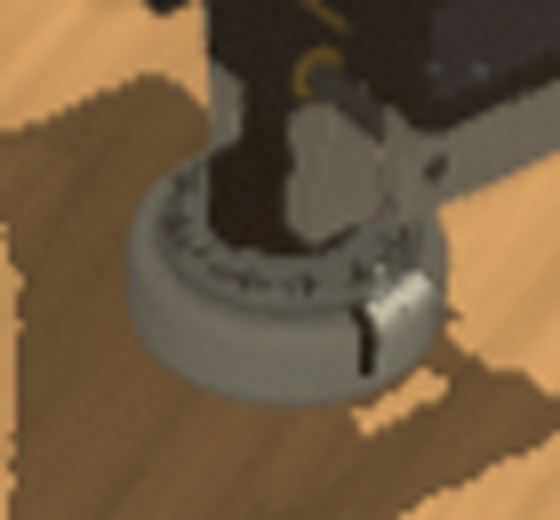

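Request:
move_arm --increments '[[[-0.2,0,-1.1],-0.08],[[-0.2,0,-1.1],-0.08],[[-0.2,0,-1.1],-0.08],[[-0.2,0,-1.1],-0.08],[[-0.2,0,-1.1],-0.08],[[-0.2,0,-1.1],-0.08],[[-0.2,0,-1.1],-0.08],[[-0.2,0,-1.1],-0.08]]'

```text
clock: 11.5
tool_pos: [0.5739, 0.0589, 0.0421]
orientation: [-179.4, -0.3, -154.7]
force: [-4.8, 0.8, 13.1]
opening: 0.0137
```

Request:
move_arm --increments '[[[-0.2,0,-1.1],-0.06],[[-0.2,0,-1.1],-0.06],[[-0.2,0,-1.1],-0.06],[[-0.2,0,-1.1],-0.06],[[-0.2,0,-1.1],-0.06],[[-0.2,0,-1.1],-0.06],[[-0.2,0,-1.1],-0.06],[[-0.2,0,-1.1],-0.06]]'

```text
clock: 12.3
tool_pos: [0.5738, 0.0592, 0.0421]
orientation: [-179.3, 0.0, 176.9]
force: [-5.3, -1.2, 13.3]
opening: 0.0139
```

```bash
python3 look.py 4
```

```text
12.3 [0.57377935 0.05922637 0.04209737] [-1.79289733e+02  3.83830621e-02  1.76871158e+02] [-5.28104262 -1.20806335 13.31822777] [0.20795741 1.88861019 0.17847466] [  25.75734282   22.01885543  -24.88811828    0.93201271  -43.40632758
 -119.56528735]
```

View pics/z4.png

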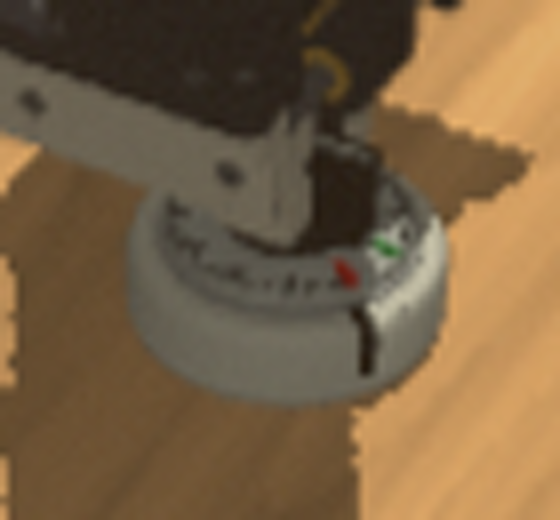

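Red is at zoom (345,272), green at (385,247), and the index top at about (358,312). The red mark is almost at the index. I'll compute the reading from these.

```bash
cat > rd.py <<'E'
from h import *
import sys
S=dict(np.load('pics/side%s.npz'%sys.argv[1]))
C=np.array([float(sys.argv[2]),float(sys.argv[3]),0])
az=lambda P:np.degrees(np.arctan2(*(P-C)[1::-1]))
u0,v0,u1,v1=325,215,395,280
hs=cv2.cvtColor(S['color'][v0:v1,u0:u1],cv2.COLOR_RGB2HSV).astype(int)
mk={'r':((hs[...,0]<8)|(hs[...,0]>172))&(hs[...,1]>120)&(hs[...,2]>60),'g':(hs[...,0]>40)&(hs[...,0]<90)&(hs[...,1]>80)&(hs[...,2]>40)}
a={}
for k,m in mk.items():
    m=m.copy();m[:22]=0
    vv,uu=np.nonzero(m)
    if len(uu)==0: print(k,'none');continue
    w=hs[vv,uu,1]; u=(uu*w).sum()/w.sum()+u0;v=(vv*w).sum()/w.sum()+v0
    P=ray(S,u,v,.037);a[k]=az(P);print(k,len(uu),u,v,P.round(4),'rad',np.linalg.norm((P-C)[:2])*1e3,'az',a[k])
# index: dark pixels
g=cv2.cvtColor(S['color'],cv2.COLOR_RGB2GRAY).astype(int)
sub=g[252:263,364:376];print(sub)
E
python3 rd.py 4 0.575 0.0588; python3 rd.py 0 0.575 0.0588
```

```text
r 8 367.85219399538107 248.7790608160123 [0.5507 0.0729 0.037 ] rad 28.10050987330182 az 149.9003900886236
g 3 372.98270893371756 245.68876080691643 [0.5455 0.0581 0.037 ] rad 29.52284319673642 az -178.6855539909389
[[ 93  92  91  87  84  80  80 118 138 172 185 184]
 [ 82  83  80  78  66  47  76 172 176 184 174 137]
 [ 84  85  88  95  84  31  51 122 183 175 149 126]
 [ 97  97  97  99  98  71  38  81 156 147 131 121]
 [109 108 109 106 107  98  41  58 117 128 118 113]
 [108 110 109 109 107 100  36  43  90 117 113 110]
 [108 107 107 106 106  99  40  45  91 115 109 108]
 [107 105 106 105 104  97  32  52 108 111 109 106]
 [105 106 105 103 105  98  30  52 112 110 108 104]
 [103 105 103 103 104  95  36  64 109 106 101  92]
 [103 104 103 103 103 102  97 101 103  95  85  98]]
r none
g none
[[ 92  89  92  87  79  82 115 104 127 151 160 165]
 [ 81 107 115 104  79  53  91 152 157 166 158 143]
 [ 96 129 124 146  73  34  52 113 164 156 137 124]
 [150 158 155 164 142  73  38  77 141 131 117 111]
 [163 162 152 136 144 113  46  56 106 115 105 102]
 [138 137 132 123 126 115  39  48 101 106 102 100]
 [122 117 116 114 112 104  36  52 106 103 101  97]
 [110 108 109 109 107 101  33  50 102 100  98  95]
 [108 106 106 106 102  84  36  50 100  97  97  97]
 [ 98 105 106 105 102  76  37  61  99  96  92  84]
 [101 104 104 102 103  95  87  92  96  88  79  88]]
```

Request:
move_arm --increments '[[[-0.2,0,-1.2],-0.05],[[-0.2,0,-1.2],-0.05],[[-0.2,0,-1.2],-0.05],[[-0.2,0,-1.2],-0.05],[[-0.2,0,-1.2],-0.05],[[-0.2,0,-1.2],-0.04],[[-0.2,0,-1.2],0],[[-0.2,0,-1.2],0]]'

```text
clock: 13.15
tool_pos: [0.5739, 0.0594, 0.0421]
orientation: [-179.4, 0.4, 159.6]
force: [-5.3, -0.7, 14.8]
opening: 0.0139
```

```bash
python3 look.py 5;python3 rd.py 5 0.575 0.0588
```

```text
13.15 [0.57386839 0.05944522 0.04211611] [-179.37022955    0.40255362  159.61159415] [-5.29277614 -0.68683225 14.75536014] [0.10813444 2.05840782 0.03881739] [  25.83314446   21.94792387  -25.05953301    1.06163751  -43.17366732
 -136.99915552]
r 7 363.9632768361582 249.29001883239172 [0.5572 0.0784 0.037 ] rad 26.457859598464868 az 132.23817751989498
g 5 370.26120857699806 247.82066276803118 [0.5476 0.0675 0.037 ] rad 28.795553220781063 az 162.40554983383853
[[ 88  89  93  89  85  81  80 117 139 173 186 184]
 [ 83  83  81  78  64  48  75 171 175 185 174 136]
 [ 84  85  87  93  85  29  50 122 182 176 151 126]
 [ 96  97  97  98  97  70  33  79 156 147 130 120]
 [108 107 108 106 107  95  39  59 118 128 119 113]
 [111 109 108 109 108 101  35  42  91 119 112 110]
 [108 109 108 105 106  99  38  40  90 115 110 108]
 [105 105 106 107 105  99  33  48 107 111 109 106]
 [105 105 105 104 104  97  30  50 111 108 106 103]
 [105 105 105 104 104  96  36  64 110 106 103  93]
 [104 105 104 103 104 102  96 101 104  95  84  98]]
```

View pics/z5.png

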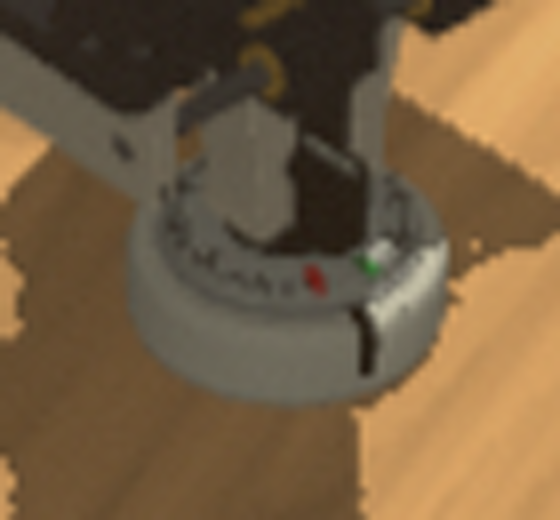

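Red is now about 13° past the index (zoom (317,279) against (358,312)), so the reading is about 57 min and the bell is charged. The housing hasn't moved. Now I'll turn it back.

Request:
move_arm --increments '[[[-0.2,0,-0.9],0.05],[[-0.2,0,-0.9],0.08],[[-0.2,0,-0.9],0.08],[[-0.2,0,-0.9],0.08],[[-0.2,0,-0.9],0.08],[[-0.2,0,-0.9],0.08],[[-0.2,0,-0.9],0.08],[[-0.2,0,-0.9],0.08]]'

```text
clock: 14.0
tool_pos: [0.5754, 0.0598, 0.0421]
orientation: [-179.5, 0.8, -164.0]
force: [-3.9, -0.0, 11.4]
opening: 0.0137
```

Request:
move_arm --increments '[[[-0.2,0,-0.9],0.08],[[-0.2,0,-0.9],0.08],[[-0.2,0,-0.9],0.08],[[-0.2,0,-0.9],0.08],[[-0.2,0,-0.9],0.06],[[-0.2,0,-0.9],0.04],[[-0.2,0,-0.9],0],[[-0.2,0,-0.9],0]]'

```text
clock: 14.8
tool_pos: [0.5755, 0.0595, 0.0421]
orientation: [-179.3, 1.0, -138.6]
force: [-4.4, 0.5, 11.5]
opening: 0.0135
```

```bash
python3 look.py 6;python3 rd.py 6 0.575 0.0588
```

```text
14.8 [0.57554687 0.05951558 0.04213431] [-179.25767307    1.01667804 -138.58654669] [-4.44465741  0.48863159 11.50615064] [0.03398738 1.83573345 0.0277819 ] [ 25.5636776   21.48447553 -25.68865119   0.65677409 -41.64799736
 -74.64309168]
r 8 372.6798941798942 243.62345679012344 [0.549 0.052 0.037] rad 26.866921753458783 az -165.24986861374833
g none
[[ 87  94  92  84  80  71  71  87  93  96  99 103]
 [ 81  82  81  77  68  41  46  74  97 100 103 101]
 [ 86  88  89  92  87  49  32  45  79 103 102  99]
 [ 96  97  96  99 101  95  70  41  80 103 100  96]
 [106 107 106 106 110 101  65  36  73 100  98  96]
 [110 110 108 107 107 101  59  37  67 101  97  96]
 [109 107 105 103 106 100  58  35  67  99  96  96]
 [106 105 105 104 104  99  43  38  78  97  94  94]
 [105 105 104 103 103  97  39  41  81  98  96  91]
 [104 105 104 103 103  97  71  71  93  96  89  87]
 [103 104 104 103 102  99  95  94  93  87  87  85]]
```

View pics/z6.png

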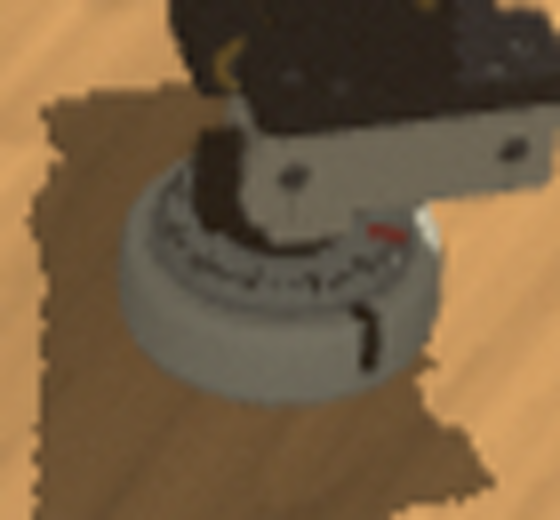

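Request:
move_arm --increments '[[[-0.3,0,-0.9],0.05],[[-0.3,0,-0.9],0.05],[[-0.3,0,-0.9],0.04],[[-0.3,0,-0.9],0],[[-0.2,0,-0.6],0],[[0,0,-0.3],0],[[0,0,0],0],[[0,0,0],0]]'

```text
clock: 15.65
tool_pos: [0.5751, 0.0594, 0.0425]
orientation: [-179.1, 1.1, -130.1]
force: [-1.5, -1.1, 2.0]
opening: 0.0136
```

Request:
move_arm --increments '[[[0,0,0],0],[[0,0,0],0],[[0,0,0],0],[[0,0,0],0],[[0,0,0],0],[[0,0,0],0],[[0,0,0],0],[[0,0,0],0]]' --jaw -0.3

```text
clock: 16.45
tool_pos: [0.5754, 0.0595, 0.0413]
orientation: [-179.1, 1.1, -130.1]
force: [0.7, 0.4, -0.8]
opening: 0.0305
```

Request:
move_arm --increments '[[[0,0,10],0],[[0,0,20],0],[[0,0,35],0],[[0,0,40],0],[[0,0,40],0],[[-10,-45,0],0],[[-10,-48,0],0],[[-10,-48,0],0]]'

```text
clock: 17.25
tool_pos: [0.5456, -0.0812, 0.1984]
orientation: [-178.8, 1.2, -129.6]
force: [1.6, -1.1, 0.4]
opening: 0.0307
```

Request:
move_arm --increments '[[[-10,-48,0],0],[[-10,-48,0],0],[[-10,-40,0],0],[[0,0,0],0],[[0,0,0],0],[[0,0,0],0],[[0,0,0],0],[[0,0,0],0]]'

```text
clock: 18.05
tool_pos: [0.5126, -0.2249, 0.2052]
orientation: [-178.5, 1.5, -129.7]
force: [0.7, -1.4, -0.8]
opening: 0.0302
```

Run:
```python
from h import *
print(ctrl.get_obs()['tool_pos'])
t=snap('top','top7');s=snap('side','side7')
a=t['color'][226:276,308:358][:,:,::-1];b=s['color'][218:273,333:388][:,:,::-1]
f=lambda x:cv2.resize(x,(400,400),interpolation=cv2.INTER_CUBIC)
cv2.imwrite('pics/z7.png',np.hstack([f(a),f(b)]))
```

```text
[ 0.51262129 -0.22485951  0.20517851]
```

View pics/z7.png

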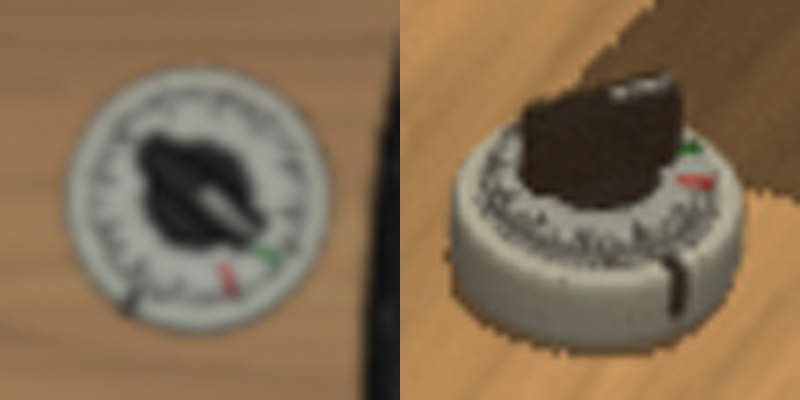

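View pics/top7.png

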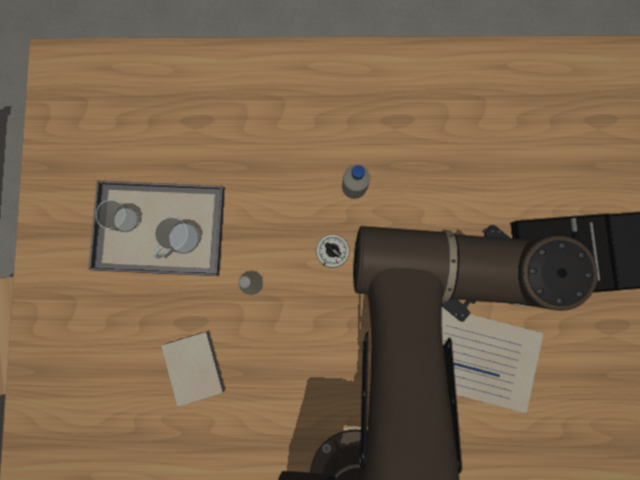

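Both views are clear and everything around the timer is undisturbed. In the top view zoom, green is at (266,254), red at (229,280) and the index at (131,300). Now to measure.

```bash
cat > meas.py <<'E'
from h import *
import sys
n=sys.argv[1]
T=dict(np.load(f'pics/top{n}.npz'));S=dict(np.load(f'pics/side{n}.npz'))
im=T['color'][226:276,308:353]; hsv=cv2.cvtColor(im,cv2.COLOR_RGB2HSV)
m=(hsv[...,1]<70).astype(np.uint8);m=cv2.morphologyEx(m,cv2.MORPH_OPEN,np.ones((3,3)))
c=max(cv2.findContours(m,0,2)[0],key=cv2.contourArea);c=cv2.convexHull(c);e=cv2.fitEllipse(c)
uc,vc=e[0][0]+308,e[0][1]+226;print('ell',uc,vc,e[1])
C=ray(T,uc,vc,.025);C=np.array([C[0],C[1],0]);print('C',C)
def cen(s,win,f):
    u0,v0,u1,v1=win;im=s['color'][v0:v1,u0:u1].astype(float);w=f(im[...,0],im[...,1],im[...,2]);w=np.clip(w,0,None)
    vv,uu=np.mgrid[v0:v1,u0:u1];return (uu*w).sum()/w.sum(),(vv*w).sum()/w.sum()
az=lambda P:np.degrees(np.arctan2(*(P-C)[1::-1]))%360
fg=lambda r,g,b:g-np.maximum(r,b)-5
fr=lambda r,g,b:r-np.maximum(g,b)*1.25-8
fd=lambda r,g,b:85-(r+g+b)/3
def rng(P):return round(1e3*np.linalg.norm((P-C)[:2]),1)
res={}
for nm,s,wins in(('top',T,eval(sys.argv[2])),('side',S,eval(sys.argv[3]))):
    for k,f,z,w in zip('GRI',(fg,fr,fd),(.037,.037,.03),wins):
        if w is None: continue
        p=cen(s,w,f);P=ray(s,*p,z);res[nm+k]=az(P);print(nm,k,np.round(p,2),P.round(4),'r',rng(P),'az',round(az(P),1))
    for I in ('topI','sideI'):
        if I in res:
            for k,o in(('G',0),('R',330)):
                if nm+k in res:print(nm,I,k,'minutes',((res[I]-res[nm+k]+(o-0))%360)/6)
E
sed -i "s/+(o-0)/+o/" meas.py
python3 meas.py 7 "[(338,254,345,261),(333,256,340,266),(321,260,327,266)]" "[(369,236,376,240),(369,240,378,246),(368,252,373,256)]"
echo; python3 meas.py 0 "[(338,239,345,246),(341,246,347,252),(321,260,327,266)]" "[None,None,(368,251,373,255)]"
```

```text
ell 332.19582748413086 250.4538173675537 (33.05868148803711, 33.23301696777344)
C [0.57744712 0.05972077 0.        ]
top G [340.99 257.4 ] [0.5585 0.037  0.037 ] r 29.6 az 230.1
top R [336.   260.49] [0.5504 0.0499 0.037 ] r 28.7 az 199.9
top I [323.6  263.81] [0.542 0.082 0.03 ] r 41.9 az 147.9
top topI G minutes 46.28538329016552
top topI R minutes 46.319862696542465
side G [372.3  238.08] [0.5578 0.0347 0.037 ] r 31.8 az 231.9
side R [373.25 242.37] [0.5497 0.0474 0.037 ] r 30.3 az 204.0
side I [370.17 254.1 ] [0.5422 0.0788 0.03  ] r 40.1 az 151.6
side topI G minutes 45.98805268074195
side topI R minutes 45.649209394337426
side sideI G minutes 46.61036611727138
side sideI R minutes 46.27152283086688

ell 332.56551933288574 251.16797065734863 (32.976112365722656, 33.1844367980957)
C [0.57557526 0.05874507 0.        ]
top G [341.35 243.07] [0.5958 0.0362 0.037 ] r 30.3 az 311.9
top R [343.53 248.6 ] [0.5814 0.0305 0.037 ] r 28.9 az 281.7
top I [323.15 263.62] [0.5425 0.0832 0.03  ] r 41.1 az 143.6
top topI G minutes 31.946037885113544
top topI R minutes 31.97902973043485
side I [369.03 253.56] [0.545  0.0783 0.03  ] r 36.3 az 147.3
```

The top view reads 46.3 min and the side view 46.3–46.6 min. The housing has shifted about 2 mm and turned about 4°. It needs another 1.3 min (7.8°) down, so I'll regrasp.

Request:
move_arm --increments '[[[10,46,0],0],[[10,46,0],0],[[10,46,0],0],[[10,46,0],0],[[10,46,0],0],[[10,40,0],0],[[3,12,0],0],[[0,0,0],0]]' --jaw 0

```text
clock: 18.95
tool_pos: [0.5764, 0.0717, 0.205]
orientation: [-178.4, 1.5, -129.5]
force: [-0.4, -0.2, 0.7]
opening: 0.0439
```

Request:
move_arm --increments '[[[0,-10,-10],-0.01],[[0,-2,-25],0],[[0,0,-30],0],[[0,0,-25],0],[[0,0,-15],0],[[0,0,-5],0],[[0,0,0],0],[[0,0,0],0]]'

```text
clock: 19.75
tool_pos: [0.573, 0.0493, 0.0896]
orientation: [-178.5, 1.4, -130.5]
force: [0.4, 0.1, -0.7]
opening: 0.0437
```

Request:
move_arm --increments '[[[2,7,0],0],[[1,3,0],0],[[0,0,0],0],[[0,0,0],0],[[0,0,0],0],[[0,0,0],0],[[0,0,0],0],[[0,0,0],0]]'

```text
clock: 20.55
tool_pos: [0.5782, 0.061, 0.0931]
orientation: [-178.3, 1.7, -130.5]
force: [0.3, -0.3, 0.4]
opening: 0.0441
```

Request:
move_arm --increments '[[[-1.5,-0.5,-6],0],[[0,0,-10],0],[[0,0,-10],0],[[0,0,-10],0],[[0,0,-8],0],[[0,0,-2],0],[[0,0,0],0],[[0,0,0],0]]'

```text
clock: 21.35
tool_pos: [0.5754, 0.0597, 0.0412]
orientation: [-178.4, 1.5, -130.5]
force: [-0.6, -0.1, 0.5]
opening: 0.0436
```

Request:
move_arm --increments '[[[0,0,0.5],0],[[0,0,0],0],[[0,0,0],0],[[0,0,0],0],[[0,0,0],0],[[0,0,0],0],[[0,0,0],0],[[0,0,0],0]]' --jaw -1

```text
clock: 22.15
tool_pos: [0.5759, 0.0603, 0.0434]
orientation: [-178.4, 1.6, -130.5]
force: [0.5, 0.5, 0.5]
opening: 0.0134
```

Request:
move_arm --increments '[[[0,0,-0.2],0],[[0,0,-0.4],0],[[-0.1,0,-0.6],0],[[-0.1,0,-0.8],0],[[-0.2,0,-0.9],0],[[-0.2,0,-0.9],0],[[-0.2,0,-0.9],0],[[-0.2,0,-0.9],0]]'

```text
clock: 22.95
tool_pos: [0.5765, 0.0601, 0.043]
orientation: [-178.2, 1.8, -130.4]
force: [-3.4, -0.0, 10.4]
opening: 0.0139
```

```bash
python3 look.py 8
```

```text
22.95 [0.57648127 0.06007887 0.04303717] [-178.15928503    1.7783392  -130.4148004 ] [-3.36255849 -0.0216436  10.38560535] [0.26130816 1.5405634  0.01797232] [ 25.94100587  20.85523447 -26.99310729   1.52067548 -39.7945139
 -67.53278573]
```

View pics/z8.png

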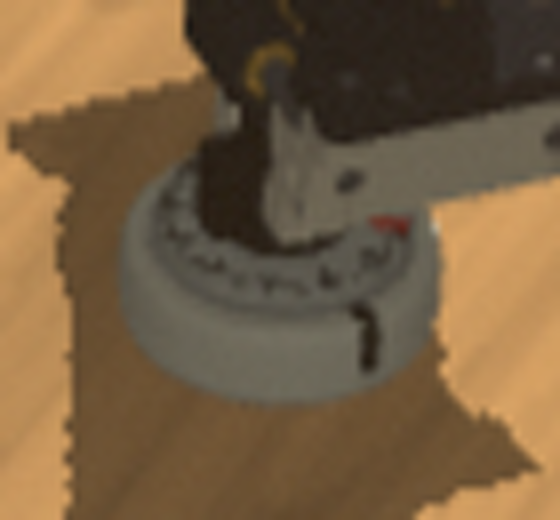

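Regrasped squarely, and the index pixel is unchanged. Turning +0.137 rad from -130.4° gives -122.6°.

Request:
move_arm --increments '[[[-0.3,0,-0.9],0.04],[[-0.3,0,-0.9],0.04],[[-0.3,0,-0.9],0.03],[[-0.3,0,-0.9],0.02],[[-0.3,0,-0.9],0],[[-0.3,0,-0.9],0],[[-0.2,0,-0.6],0],[[0,0,-0.3],0]]'

```text
clock: 23.8
tool_pos: [0.5761, 0.0603, 0.0433]
orientation: [-177.9, 2.0, -122.6]
force: [-2.9, 1.3, 4.6]
opening: 0.0138
```

Request:
move_arm --increments '[[[0,0,0],0],[[0,0,0],0],[[0,0,0],0],[[0,0,0],0],[[0,0,0],0],[[0,0,0],0],[[0,0,0],0],[[0,0,0],0]]'

```text
clock: 24.6
tool_pos: [0.576, 0.0604, 0.0434]
orientation: [-177.9, 2.0, -122.6]
force: [-1.6, 1.2, 3.3]
opening: 0.0136
```

Request:
move_arm --increments '[[[0,0,0],0],[[0,0,0],0],[[0,0,0],0],[[0,0,0],0],[[0,0,0],0],[[0,0,0],0],[[0,0,0],0],[[0,0,0],0]]' --jaw 0

```text
clock: 25.4
tool_pos: [0.5763, 0.0601, 0.0426]
orientation: [-177.9, 2.0, -122.6]
force: [-0.2, 0.4, 0.8]
opening: 0.0435
```

Request:
move_arm --increments '[[[0,0,10],0],[[0,0,20],0],[[0,0,35],0],[[0,0,40],0],[[0,0,40],0],[[-10,-45,0],0],[[-10,-48,0],0],[[-10,-48,0],0]]'

```text
clock: 26.2
tool_pos: [0.5464, -0.0806, 0.1997]
orientation: [-177.6, 2.1, -122.1]
force: [1.5, -0.3, 0.2]
opening: 0.0436
```

Request:
move_arm --increments '[[[-10,-48,0],0],[[-10,-48,0],0],[[-10,-40,0],0],[[0,0,0],0],[[0,0,0],0],[[0,0,0],0],[[0,0,0],0],[[0,0,0],0]]'

```text
clock: 27.0
tool_pos: [0.5134, -0.2242, 0.2065]
orientation: [-177.2, 2.3, -122.2]
force: [0.5, 0.4, -0.1]
opening: 0.044
```

```bash
python3 - <<'E'
from h import *
print(ctrl.get_obs()['tool_pos'])
t=snap('top','top9');s=snap('side','side9')
a=t['color'][226:276,308:358][:,:,::-1];b=s['color'][218:273,333:388][:,:,::-1]
f=lambda x:cv2.resize(x,(400,400),interpolation=cv2.INTER_CUBIC)
cv2.imwrite('pics/z9.png',np.hstack([f(a),f(b)]))
E
python3 meas.py 9 "[(336,254,344,262),(330,257,336,267),(321,260,327,266)]" "[(369,236,377,241),(369,241,379,248),(368,252,373,256)]"
```

```text
[ 0.51338999 -0.22419013  0.20646934]
ell 332.2536964416504 250.40551567077637 (33.10547637939453, 33.18666076660156)
C [0.57757497 0.05956973 0.        ]
top G [341.62 255.97] [0.5622 0.0354 0.037 ] r 28.6 az 237.6
top R [nan nan] [nan nan nan] r nan az nan
top I [323.59 263.74] [0.5422 0.082  0.03  ] r 41.9 az 147.6
top topI G minutes 45.00228334110233
top topI R minutes nan
side G [372.01 236.96] [0.5601 0.0313 0.037 ] r 33.2 az 238.2
side R [373.3  241.32] [0.5512 0.044  0.037 ] r 30.6 az 210.5
side I [369.9  253.89] [0.5429 0.0784 0.03  ] r 39.4 az 151.4
side topI G minutes 44.90417677536974
side topI R minutes 44.52035718344761
side sideI G minutes 45.537993041864446
side sideI R minutes 45.154173449942334meas.py:12: RuntimeWarning: invalid value encountered in scalar divide
  vv,uu=np.mgrid[v0:v1,u0:u1];return (uu*w).sum()/w.sum(),(vv*w).sum()/w.sum()
```

View pics/z9.png

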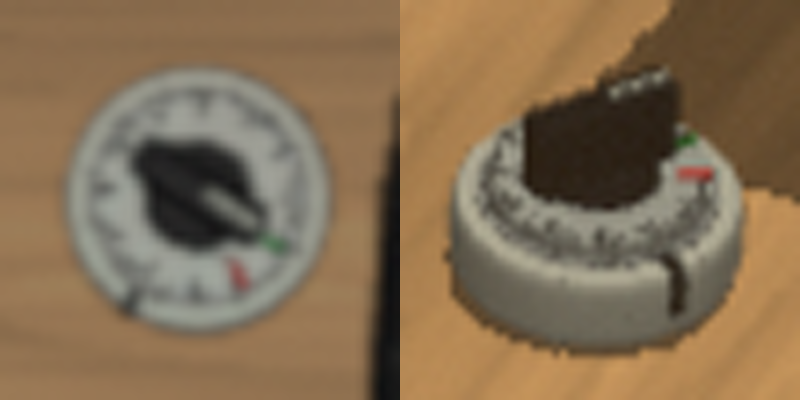

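```bash
python3 meas.py 9 "[(338,253,345,259),(333,256,340,266),(321,260,327,266)]" "[(369,234,376,239),(369,239,378,244),(368,251,373,255)]" | grep -v ell
```

```text
C [0.57757497 0.05956973 0.        ]
top G [341.62 255.97] [0.5622 0.0354 0.037 ] r 28.6 az 237.6
top R [337.44 260.11] [0.5514 0.0462 0.037 ] r 29.4 az 207.1
top I [323.59 263.74] [0.5422 0.082  0.03  ] r 41.9 az 147.6
top topI G minutes 45.00228334110233
top topI R minutes 45.08766274812384
side G [372.01 236.96] [0.5601 0.0313 0.037 ] r 33.2 az 238.2
side R [373.3  241.32] [0.5512 0.044  0.037 ] r 30.6 az 210.5
side I [369.62 253.46] [0.5441 0.0774 0.03  ] r 38.0 az 152.0
side topI G minutes 44.90417677536974
side topI R minutes 44.52035718344761
side sideI G minutes 45.6297029774982
side sideI R minutes 45.245883385576064
```

View pics/side9.png

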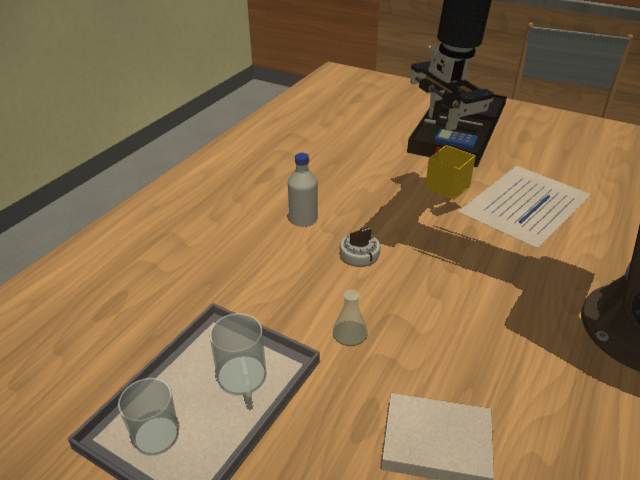

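The top view reads 45.0–45.1 min and the side view averages about 45.1 (44.5–45.6). Nothing else has moved and the robot is clear, so I'll hand in.

```bash
python3 -c "
from plant import ctrl
print(ctrl.close_job())"
```

```text
the job is handed in; nothing more can be done
None
```

The timer is set to 45 minutes with its bell charged, and I handed the job in at about 27 s of the 64 s limit. I wound it from about 32 min to about 57 min, seeing the red mark pass the index by roughly 13°, then turned it back. The turn-back took two grasps: I let go at 46.3 min to measure, then regripped for the last 1.3 min.

**Press:** the readings were 10–15 N while turning, below the 25 N limit. They come only at the end of each move, so I did not see the values in between.

**Final reading:** the top view gives 45.0–45.1 min. The side view is coarser, between 44.5 and 45.6 min depending on which marks are compared, so the setting is good to about half a minute.

**Housing:** it shifted about 2 mm and turned about 4° during the turn-back. A sideways push of 3–5 N stayed on it throughout, and I only partly trimmed it out.

**Surroundings:** the glassware, bottle and tub look unmoved in the last pictures, and the robot was well clear of everything.

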